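# Clip the sample tube under the viewing lamp and set its dimmer

### The arm

A 6-joint arm with a two-finger parallel gripper is mounted at the origin on the work surface. World frame = base frame: x ahead of the robot, y to its left, z up, the work surface at z = 0. Lengths are in m, angles in rad, forces in N, time in s.
With the tool pointing down it reaches from about 0.25 to 0.775 m from the base axis. Payload 4 kg.
Tool frame: the origin (TCP) lies on the centre line of the jaws, within the pads' length; the fingertips stand robot.tcp_to_tips ahead of it and the grasp point (between the pads) lies 11 mm behind it (robot.tcp_to_tips is the distance from the TCP to the fingertips, in m); z points along the fingers, y is the line along which they close (so a half turn about z gives the same grasp; the last joint's range is limited). The gripper opens to 85 mm and grips with 20 to 120 N. Pads are 22 mm wide; open, the fingers measure 114 mm over their backs; the gripper's body (76 mm by 85 mm) begins 54 mm behind the grasp point. The pads swing forward as they close: fully open they stand 13 mm farther back than shut.
Start: joints at [-1.305, 0.087, 1.371, -0, 1.684, -0.103], TCP at [0.198, -0.513, 0.239] pointing down, gripper open.
Joint ranges: [-3.1, 3.1], [-0.76, 2.03], [0.27, 2.55], [-1.08, 4.22], [0.17, 2.65], [-2.57, 2.57]. Speed limits (rad/s): [2.79, 2.79, 3.14, 3.14, 3.14, 3.14].

### API

Orientations are given as a unit quaternion [x, y, z, w].
In Python, from cell import robot gives the robot as it stands. Calls block until the motion is done:
- robot.move_pose(position, orientation): joint-space move of the TCP to a pose.
- robot.move_linear(position, velocity=0.15, attitude=None, f_stop=None): straight line of the TCP; attitude=None keeps the orientation; velocity is the mean speed in m/s. With f_stop (N) it stops when the force on the tool has changed by that much, and returns True; else False.
- robot.move_joints(angles): joint-space move.
- robot.move_gripper(opening, f_grip=None): opening from 0.0 (shut) to 1.0 (fully open); f_grip is the grip in N (None keeps the last); returns when the fingers have stopped.
- robot.pause(seconds).
- robot.ik(position, orientation): joint angles nearest the present ones, or None.
- robot.read_state(): the state.
- robot.snapshot(name): name is "scene" or "side" or "wrist"; returns (picture, depth): 400x640x3 uint8, red, green, blue; 400x640 float32, m along the optical axis (not along the pixel's ray), 0 where there is no reading.
- robot.camera_model(name): a dict with "intrinsics" (3x3 intrinsics, pixels), "xyz" and "attitude" of the camera in the world. Camera axes: x right, y up, looking along -z (the intrinsics and any distortion apply to the point x, -y, -z); pixel columns grow to the right and rows downward; lengths in m; the calibration is good to about 2 mm. A picture is of the moment at which its call begins: read the wrist's pose just before it. camera_model takes no time and is no camera call; for the wrist camera it gives the pose at the moment of the call.
A pose or a line that the arm cannot do raises robot.Unreachable and nothing moves.
- robot.hand_in(): hands the job in; it is judged then, once.
Trained networks look in the newest picture that a camera, given by its name, has taken for a name from the list of things; names that differ only in an ending like _2 or _b are one class to them, and where a whole thing is asked for, a point or a joint stands for the part that bears it (a point fixed in the world has none). Each returns a list of dicts, best first, with "p" (0 to 1); they miss things now and then, are a little off and sometimes report something else, mostly with a low value. They report only what shows in the picture. A call takes as long as a camera call.
- robot.look_for(camera, thing): "pixel" ([column, row] in pixels, amid what is visible of it).
- robot.cut_out(camera, thing): "pixels" (400x640 bool, what is visible of it) and "pixel" ([column, row] in pixels, amid what is visible of it).
The state is a dict: "time": time; "joint_positions": joint angles; "qd": joint speeds; "joint_torque": joint torques, N m; "eef_pos": TCP position; "eef_rot": TCP orientation; "force": force on the tool from outside, world axes, zero at the start; "ft_torque": the same for the moment, N m; "grip_width": opening from 0.0 (shut) to 1.0 (fully open); "finger_force": force on a finger pad.
Only numpy, scipy, OpenCV 4.12 (cv2) and the standard library are available. Lean on these libraries where they do the work, as an engineer would, in place of code of your own. Each camera call takes 0.05 s, during which the arm holds its last target. There are 200 camera calls.

### The job

Take the long, thick sample tube from the tube rest, press it fully home past the sprung jaw into the sloping clip of the viewing stand, its middle on the middle of the clip, so that the jaw snaps shut over it. Then slide the lamp's dimmer until it is level with the little upright steel marker on the stand, and let go. Do not bump the lamp, and leave the other tubes, the bottles and the jars where they stand.

Things in the scene. Friction and masses are not known exactly. Their poses are not given: they have to be found in the camera images.
- tube: The sample tube to be clipped: amber glass, 16 mm thick, 160 mm long, with a black cap (20 mm thick, the last 18 mm at its +x end). Same glass as the other two tubes; it is the only one that is both 160 mm long and 16 mm thick. Origin at mid-length on its axis; x along the tube. About 60 g. Either end may point either way in the clip.
- short_tube: Bystander: like the tube but 110 mm long, 16 mm thick. Origin at its middle, x along it.
- slim_tube: Bystander: like the tube but 10 mm thick (cap 14 mm), 160 mm long. Origin at its middle, x along it.
- rest: Wooden tube rest, fixed, left or right of the stand. Origin under its centre, on the table; x along the tubes. Base 100 x 180 x 6 mm; two rails at x = +-30 mm (10 mm thick, 50 mm free between them, 34 mm high) carry three V notches at y = -55, 0, +55 mm. A 16 mm tube lies with its axis 35 mm above the table, one tube in each notch in any order.
- stand: Viewing stand, fixed, of plywood; origin on the table straight below the middle of the clip; its x points roughly towards the robot and its y to the robot's right. Base 270 mm (x from -180 to +90) x 210 mm x 12 mm. A sloping plate 100 x 150 mm carries the clip and faces up and away from the robot (-x); the dimmer is on its far side.
- clip: Two fixed black forks. Origin: the tube's middle when seated, 100 mm above the table. y along the seated tube; z the way out of the clip, 30 degrees from vertical, leaning away from the robot (push along -z). Forks 14 mm wide at y = +-45 mm, 76 mm free between for the fingers; plate at z = -45 mm. Fixed flared prong on the lower (-x) side, up to z = 27 mm. Seat floor z = -8 mm.
- jaw (a joint): Sprung steel jaw on the clip's upper (+x) side: two hooked prongs up to z = 27 mm, joined by a low bar, hinged along y 33 mm under the seat. 0 rad shut, to 0.6 open; the tube pushes it about 0.13 rad aside (5 to 20 N), then it springs back over the tube. The mouth between the flares is 28 mm wide, centred at clip x = -2 mm, z = 25 mm.
- lamp: Lamp bar, fixed to the stand, not to be bumped: 28 mm thick, 260 mm long along the stand's y, its axis 52 mm to the +x (robot's) side of and 155 mm above the seated tube; posts 12 mm thick at y = +-122 mm. Origin at the middle of the bar. It bars a tool from straight above the clip; a tool tilted to the clip's slope (fingers pointing down and back towards the robot) passes beside it.
- dimmer (a joint): Dimmer slider's position, 0 to 0.12 m; it grows towards the stand's +y. Stays where it is left; friction about 1.5 N.
- dimmer_top (a point): Centre of the top of the dimmer's black grip: 28 mm (stand's x) x 20 mm (y) x 40 mm tall, its top 66 mm above the table, 140 mm on the -x (far) side of the stand's origin, on a 40 x 170 x 14 mm aluminium track along the stand's y.
- marker: Little fixed dark steel marker on the stand beside the track, between it and the clip, 30 (stand x) x 9 (y) x 18 mm, its top 30 mm above the table, 97 mm on the -x (far) side of the stand's origin. The dimmer is right when its grip's middle has the same y as this marker's middle in the stand's frame. Origin under its centre.
- scale: Weighing scale, fixed, on the other side of the stand from the tube rest: 190 x 170 x 35 mm with a round pan, top 43 mm above the table. Origin under its centre.
- jar: Bystander: glass jar on the scale's pan, 72 mm thick, 90 mm tall. Origin under its centre.
- tall_bottle: Bystander: amber bottle, 60 mm thick, 170 mm tall, near the far end of the tubes. Origin under its centre.
- dropper_a: Bystander: dropper bottle, 32 mm thick, 75 mm tall, near the close end of the tubes. Origin under its centre.
- dropper_b: Bystander: dropper bottle, 30 mm thick, 70 mm tall, beyond the +y (right) end of the dimmer's track. Origin under its centre.
- salve_jar: Bystander: small jar, 44 mm thick, 40 mm tall, beyond the -y (left) end of the dimmer's track. Origin under its centre.

How it is judged:
On the way, in this order (a step that is already met when the one before it is completed fails the run):
1. the long, thick tube is pressed home in the clip and the jaw has closed over it (x of tube in the frame of clip between -0.003 and 0.003 m and z of tube in the frame of clip between -0.003 and 0.003 m and y of tube in the frame of clip between -0.01 and 0.01 m and angle between the x axis of tube and the y axis of clip, either way round below 0.06 rad and value of joint jaw below 0.06 rad), for 0.2 s.
2. then the dimmer stands level with the steel marker (all of step 1 and y of dimmer_top in the frame of marker between -0.005 and 0.005 m), for 0.2 s.
At the end, for the whole second after the job is handed in: The tube lies at rest in the clip: its middle within 3 mm of the seat across and in depth, within 10 mm along the clip, parallel to it within 0.06 rad, the jaw shut to under 0.06 rad; and the dimmer's middle is within 5 mm of the steel marker along the track (all of step 2 and linear speed of tube below 0.02 m/s and velocity of joint dimmer between -0.01 and 0.01 m/s); the robot touches nothing.
It fails at once if one of the other tubes is moved by more than 30 mm (distance of any of short_tube, slim_tube from where it was at the start of the episode above 0.03 m).
It fails at once if a bottle or jar is moved by more than 30 mm (distance of any of jar, tall_bottle, dropper_a, dropper_b, salve_jar from where it was at the start of the episode above 0.03 m).
It fails at once if the lamp is bumped with more than 10 N (contact force between lamp and anything else above 10 N).
It also fails if it takes over 64 s, if anything falls off the work surface, if the arm or the gripper's body presses on something with over 40 N, if the wrist force passes 120 N, or if a joint passes its speed limit or range.

## Working session

There is one attempt and no reset: what is moved stays moved. The work goes in short steps, each a Python script; the robot and the scene stay as the last script left them, time stands still between calls to the robot, and variables do not carry over. Pictures are saved under pics/ and viewed, at most 10 in all, crops included, and the job is handed in when it is done.

```bash
ls; mkdir -p pics
cat > h.py <<'E'
import numpy as np, cv2
from scipy.spatial.transform import Rotation as R
from cell import robot
def cloud(cam, depth, cm):
    K=np.array(cm["intrinsics"]); v,u=np.mgrid[0:400,0:640]
    x=(u-K[0,2])/K[0,0]*depth; y=(v-K[1,2])/K[1,1]*depth
    P=np.stack([x,-y,-depth],-1)
    q=np.array(cm["attitude"]); M=R.from_quat(q).as_matrix() if q.size==4 else q.reshape(3,3)
    return P@M.T+np.array(cm["xyz"])
def shot(cam, save=None):
    cm=robot.camera_model(cam); img,d=robot.snapshot(cam)
    if save: cv2.imwrite("pics/"+save,img[:,:,::-1])
    return img,d,cloud(cam,d,cm)
E
python3 - <<'E'
from h import *
print(robot.tcp_to_tips)
for c in ("scene","side"):
    img,d,P=shot(c,c+"0.png")
    cm=robot.camera_model(c); print(c,cm)
    for t in ["tube","short_tube","slim_tube","rest","stand","clip","lamp","dimmer_top","marker","jaw","dropper_a","dropper_b","salve_jar","tall_bottle"]:
        for o in robot.cut_out(c,t)[:3]:
            m=o["pixels"]&(d>0); 
            if m.sum(): print(t,round(o["p"],2),np.round(o["pixel"]),m.sum(),np.median(P[m],0).round(3),P[m].min(0).round(3),P[m].max(0).round(3))
E
```

```text
pics
0.008
scene {'intrinsics': array([[431.70432418,   0.        , 316.13489993],
       [  0.        , 431.70432418, 199.54806815],
       [  0.        ,   0.        ,   1.        ]]), 'xyz': array([1.24384467, 0.76689478, 1.0326339 ]), 'attitude': array([0.15811074, 0.39848162, 0.84733187, 0.31343595])}
tube 0.69 [374. 288.] 287 [0.568 0.273 0.043] [ 0.462  0.217 -0.002] [0.63  0.304 0.05 ]
tube 0.27 [300. 247.] 28 [0.625 0.007 0.029] [ 0.613 -0.001  0.016] [0.64  0.011 0.037]
short_tube 0.58 [395. 289.] 163 [0.526 0.319 0.043] [ 0.458  0.277 -0.001] [0.583 0.346 0.049]
slim_tube 0.71 [412. 298.] 123 [0.51  0.37  0.037] [0.427 0.332 0.001] [0.595 0.405 0.044]
rest 0.93 [401. 298.] 1162 [0.529 0.344 0.01 ] [ 0.455  0.222 -0.001] [0.666 0.419 0.17 ]
stand 0.92 [320. 239.] 5482 [0.538 0.04  0.027] [ 0.192 -0.339 -0.004] [0.71  0.157 0.275]
clip 0.7 [402. 264.] 167 [0.442 0.262 0.043] [ 0.375  0.231 -0.001] [0.452 0.273 0.079]
clip 0.55 [330. 222.] 304 [0.521 0.017 0.09 ] [ 0.488 -0.037  0.057] [0.56  0.078 0.136]
clip 0.18 [343. 182.] 1167 [0.482 0.046 0.255] [ 0.255 -0.339  0.002] [
[... 2740 characters left out ...]
0.511 0.067 0.094] [0.5   0.026 0.072] [0.527 0.081 0.12 ]
dropper_a 0.18 [290. 233.] 53 [0.624 0.011 0.024] [0.609 0.005 0.011] [0.636 0.014 0.032]
dropper_b 0.65 [341. 311.] 283 [0.432 0.269 0.044] [0.418 0.252 0.004] [0.449 0.277 0.076]
dropper_b 0.51 [324. 231.] 77 [0.511 0.067 0.094] [0.5   0.026 0.072] [0.527 0.081 0.12 ]
dropper_b 0.18 [290. 233.] 53 [0.624 0.011 0.024] [0.609 0.005 0.011] [0.636 0.014 0.032]
salve_jar 0.71 [295. 343.] 2181 [0.525 0.352 0.005] [ 0.457  0.246 -0.002] [0.599 0.423 0.039]
salve_jar 0.5 [268. 265.] 250 [0.653 0.163 0.034] [0.636 0.135 0.003] [0.673 0.174 0.042]
tall_bottle 0.8 [226. 326.] 1514 [0.646 0.392 0.097] [ 0.625  0.266 -0.003] [0.708 0.407 0.172]
```

View pics/scene0.png

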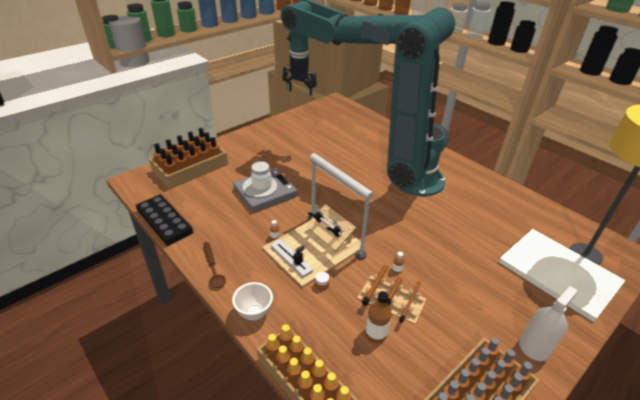

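View pics/side0.png

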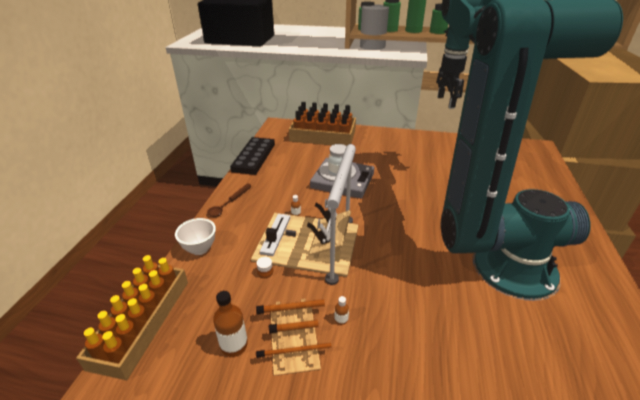

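```bash
cat >> h.py <<'E'
def frame(z,y):
    z=np.array(z,float);z/=np.linalg.norm(z);y=np.array(y,float);y-=z*(y@z);y/=np.linalg.norm(y)
    return R.from_matrix(np.stack([np.cross(y,z),y,z],1)).as_quat()
def report(c,d,P,things,p=.4):
    for t in things:
        for o in robot.cut_out(c,t)[:2]:
            m=o["pixels"]&(d>0)
            if m.sum() and o["p"]>p: print(t,round(o["p"],2),np.round(o["pixel"]),m.sum(),np.median(P[m],0).round(3),np.percentile(P[m],3,0).round(3),np.percentile(P[m],97,0).round(3))
E
python3 - <<'E'
from h import *
s=robot.read_state(); p=np.array(s["eef_pos"])
cz=np.array([.5,0,.866]); best=None
for sgn in (1,-1):
    q=frame(-cz,[0.866*sgn,0,-.5*sgn]); qd=frame([0,0,-1],[0,sgn,0])
    for nm,pp,qq in (("view",np.array([.53,.02,.1])+.28*cz,q),("seat",np.array([.53,.02,.1])-.011*cz,q),("rest",[.55,.28,.3],qd)):
        j=robot.ik(pp,qq); print(sgn,nm,None if j is None else np.round(j,2))
    if sgn: pass
robot.move_linear(p+[0.05,0,.16],.3)
for sgn in (1,-1):
    q=frame(-cz,[0.866*sgn,0,-.5*sgn]); pp=np.array([.53,.02,.1])+.28*cz
    j=robot.ik(pp,q)
    if j is not None:
        robot.move_joints(j); break
print(sgn,robot.read_state()["joint_positions"],robot.read_state()["time"],robot.read_state()["eef_pos"])
img,d,P=shot("wrist","w1.png"); np.savez("w1.npz",d=d,P=P,img=img)
report("wrist",d,P,["clip","jaw","marker","dimmer_top","lamp","stand"])
E
```

```text
1 view None
1 seat [-0.05  0.48  1.27 -0.03  1.92 -0.06]
1 rest [ 0.38  0.24  1.08 -0.    1.82 -1.19]
-1 view None
-1 seat None
-1 rest [ 0.38  0.24  1.08 -0.    1.82  1.95]
-1 [-1.21957824e+00  1.60671291e-01  9.75535447e-01 -3.35970544e-04
  2.00695835e+00 -1.76985539e-02] 2.2083 [ 0.24815065 -0.51301501  0.398113  ]
```

Run:
```python
from h import *
for t in (30,20,10,0):
    a=np.radians(t); cz=np.array([np.sin(a),0,np.cos(a)]); q=frame(-cz,[cz[2],0,-cz[0]])
    print(t,[(round(s,2),np.round(robot.ik(np.array([.53,.02,.1])+s*cz,q),2)) for s in np.arange(.04,.36,.04) if robot.ik(np.array([.53,.02,.1])+s*cz,q) is not None][-1])
t=10
a=np.radians(t); cz=np.array([np.sin(a),0,np.cos(a)]); q=frame(-cz,[cz[2],0,-cz[0]])
for x in (.68,.66,.64,.62,.6,.58,.56):
    j=robot.ik([x,.02,.36],q)
    if j is not None: break
print(x)
robot.move_joints(j)
print(robot.read_state()["time"],robot.read_state()["eef_pos"],j)
img,d,P=shot("wrist","w1.png"); np.savez("w1.npz",d=d,P=P,img=img)
report("wrist",d,P,["clip","jaw","marker","dimmer_top","lamp","stand"])
```

```text
30 (np.float64(0.24), array([-0.05,  0.75,  0.42, -0.04,  2.49, -0.07]))
20 (np.float64(0.32), array([-0.05,  0.65,  0.34, -0.03,  2.5 , -0.07]))
10 (np.float64(0.32), array([-0.06,  0.34,  0.72, -0.01,  2.25, -0.06]))
0 (np.float64(0.32), array([-0.07,  0.08,  1.02, -0.  ,  2.04, -0.07]))
0.68
5.0 [0.67992362 0.01861893 0.36039983] [-0.04984957  0.57311149  0.51635258 -0.01091614  2.22642027 -0.0557487 ]
clip 0.69 [239. 148.] 1774 [0.523 0.022 0.09 ] [ 0.499 -0.03   0.058] [0.559 0.073 0.131]
jaw 0.85 [235. 151.] 896 [0.514 0.023 0.083] [ 0.501 -0.029  0.072] [0.531 0.075 0.132]
marker 0.67 [329. 156.] 184 [0.628 0.009 0.03 ] [0.612 0.003 0.014] [0.64  0.012 0.032]
dimmer_top 0.55 [357. 126.] 392 [0.67  0.054 0.066] [0.656 0.044 0.039] [0.683 0.063 0.068]
lamp 0.7 [112. 150.] 16377 [0.484 0.052 0.262] [ 0.47  -0.102  0.01 ] [0.492 0.147 0.27 ]
stand 0.84 [237. 138.] 42340 [0.503 0.038 0.056] [ 0.467 -0.097  0.01 ] [0.696 0.143 0.269]
stand 0.5 [350.  47.] 1012 [0.659 0.15  0.04 ] [0.641 0.133 0.007] [0.677 0.169 0.042]
```

View pics/w1.png

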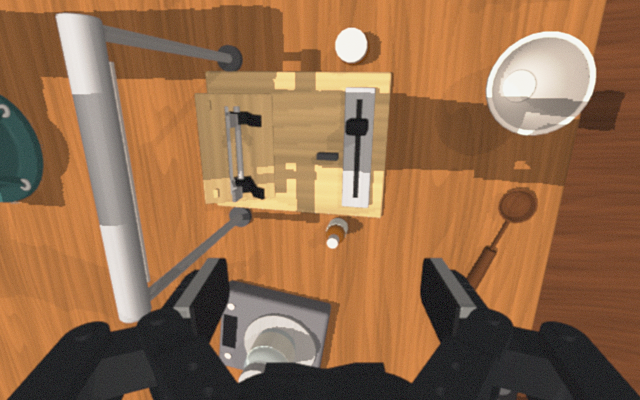

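```bash
cat > fit.py <<'E'
from h import *
def ext(A,yaw,lab):
    ex=np.array([np.cos(yaw),np.sin(yaw)]); ey=np.array([-ex[1],ex[0]])
    a=A[:,:2]@ex; b=A[:,:2]@ey
    pa=np.percentile(a,[1,99]);pb=np.percentile(b,[1,99])
    print(lab,len(A),"along",pa.round(4),"across",pb.round(4),"zmed",np.median(A[:,2]).round(4))
def analyse(f):
    D=np.load(f); P=D["P"][D["d"]>0]
    roi=P[(P[:,0]>.40)&(P[:,0]<.75)&(P[:,1]>-.13)&(P[:,1]<.17)]
    # yaw from the lamp bar
    L=roi[(roi[:,2]>.245)&(roi[:,2]<.28)]
    c=L[:,:2]-L[:,:2].mean(0); v=np.linalg.svd(c,full_matrices=False)[2][0]
    v=-v*np.sign(v[1]); yawL=np.arctan2(v[1],v[0])+np.pi/2  # stand x dir
    B=roi[(roi[:,2]>.008)&(roi[:,2]<.017)]
    r=cv2.minAreaRect(B[:,:2].astype(np.float32)); print("base rect",r)
    T=roi[(roi[:,2]>.022)&(roi[:,2]<.030)&(roi[:,0]>.62)]
    print("track",cv2.minAreaRect(T[:,:2].astype(np.float32)))
    Lm=cv2.minAreaRect(L[:,:2].astype(np.float32)); print("lamp",Lm, "yaw lamp deg",np.degrees(yawL))
    return roi,yawL
if __name__=="__main__":
    import sys; analyse(sys.argv[1])
E
python3 fit.py w1.npz
python3 - <<'E'
from h import *
# view the rest
q=frame([0,0,-1],[0,1,0])
robot.move_pose([.53,.24,.36],q)
print(robot.read_state()["time"])
img,d,P=shot("wrist","w2.png"); np.savez("w2.npz",d=d,P=P,img=img)
report("wrist",d,P,["tube","short_tube","slim_tube","rest","dropper_a","tall_bottle"],.2)
for o in robot.cut_out("wrist","tube")[:1]:
    m=o["pixels"]&(d>0); A=P[m]; A=A[A[:,2]>.03]; print(cv2.minAreaRect(A[:,:2].astype(np.float32)),A[:,2].max())
E
```

```text
base rect ((0.5741440653800964, 0.025571271777153015), (0.2916351854801178, 0.26888564229011536), 89.06392669677734)
track ((0.6545219421386719, 0.024158000946044922), (0.26510685682296753, 0.06823799759149551), 89.05484771728516)
lamp ((0.4794604182243347, 0.020132020115852356), (0.26035076379776, 0.024577131494879723), 89.05348205566406) yaw lamp deg -0.9432835306333966
6.4417
tube 0.95 [347. 163.] 1392 [0.549 0.272 0.042] [0.482 0.244 0.001] [0.624 0.301 0.045]
short_tube 0.59 [384. 150.] 936 [0.532 0.323 0.043] [0.484 0.303 0.037] [0.582 0.346 0.046]
slim_tube 0.63 [426. 142.] 834 [0.518 0.376 0.036] [0.448 0.35  0.032] [0.589 0.402 0.038]
rest 0.68 [389. 145.] 5898 [0.53  0.328 0.007] [0.473 0.239 0.005] [0.587 0.407 0.037]
rest 0.28 [  0. 189.] 267 [ 0.596 -0.251  0.008] [ 0.553 -0.256  0.002] [ 0.624 -0.244  0.016]
dropper_a 0.98 [ 91. 220.] 795 [ 0.635 -0.1    0.042] [ 0.625 -0.114  0.003] [ 0.651 -0.093  0.07 ]
dropper_a 0.59 [342.  76.] 557 [0.436 0.258 0.052] [0.421 0.245 0.001] [0.449 0.273 0.076]
tall_bottle 0.88 [418. 237.] 2417 [0.639 0.362 0.1  ] [0.627 0.345 0.009] [0.669 0.395 0.13 ]
((0.5533176064491272, 0.27247920632362366), (0.15967079997062683, 0.01991891674697399), 19.670251846313477) 0.0471851450621919
```

View pics/w2.png

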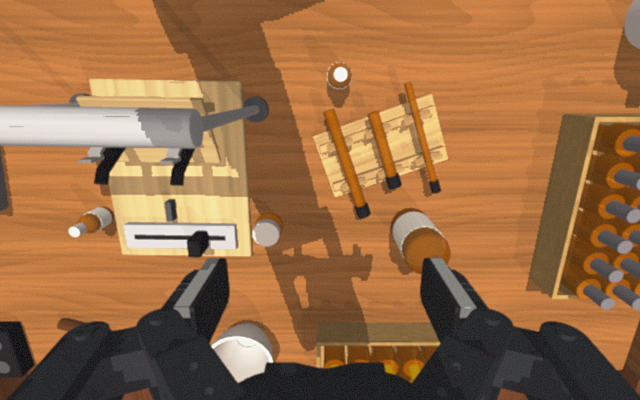

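```bash
cat > clear.py <<'E'
from h import *
from scipy.optimize import least_squares
def fitarm():
    rows=[]
    for x in np.linspace(.4,.65,4):
        for z in (.1,.2,.3):
            for t in (0,15,30):
                a=np.radians(t); c=np.array([np.sin(a),0,np.cos(a)])
                j=robot.ik([x,.02,z],frame(-c,[c[2],0,-c[0]]))
                if j is not None and abs(j[3])<.06: rows.append((x,z,j))
    A=[];b=[]
    for x,z,j in rows:
        t=[j[1],j[1]+j[2],j[1]+j[2]+j[4]]
        A.append([1,0]+[f for k in t for f in (np.sin(k),np.cos(k))]); b.append(x)
        A.append([0,1]+[f for k in t for f in (np.cos(k),-np.sin(k))]); b.append(z)
    s=np.linalg.lstsq(np.array(A),np.array(b),rcond=None); 
    return s[0],np.abs(np.array(A)@s[0]-b).max()
def pts(p,j):
    t=[j[1],j[1]+j[2],j[1]+j[2]+j[4]]; o=np.array(p[:2]); out=[o]
    for i,k in enumerate(t):
        o=o+[p[2+2*i]*np.sin(k)+p[3+2*i]*np.cos(k), p[2+2*i]*np.cos(k)-p[3+2*i]*np.sin(k)]; out.append(o)
    return np.array(out)
if __name__=="__main__":
    p,e=fitarm(); print(p.round(3),e)
    L=np.array([.478,.255])
    c=np.array([.5,0,.866]); down=np.array([0,0,1.]); O=np.array([.5295,.0205,.1])
    for nm,pos,cc in (("seat",O-.011*c,c),("pre",O+.06*c,c),("pre2",O+.14*c,c),("dim0",[.67,.054,.05],down),("dim1",[.67,.007,.05],down),("rest",[.553,.272,.024],down)):
        q=frame(-cc,[cc[2],0,-cc[0]]) if nm[0] in"sp" else frame(-cc,[0,1,0])
        j=robot.ik(pos,q)
        if j is None: print(nm,None);continue
        W=pts(p,j); d=[]
        for a,b in zip(W[1:-1],W[2:]):
            s=np.clip((L-a)@(b-a)/((b-a)@(b-a)),0,1); d.append(np.linalg.norm(a+s*(b-a)-L))
        print(nm,np.round(j,2),W.round(3).tolist(),"lamp dist",np.round(d,3))
    D=np.load("w1.npz"); P=D["P"][D["d"]>0]
    yaw=np.radians(-.945); sx=np.array([-np.cos(yaw),-np.sin(yaw),0]); sy=np.array([np.sin(yaw),-np.cos(yaw),0])
    print("sx,sy",sx,sy)
    cz=-.5*sx+np.array([0,0,.866]); cx=np.cross(sy,cz)
    Q=(P-O)@np.stack([cx,sy,cz],1)
    for s in (-1,1):
        for z0 in range(-12,32,4):
            m=(np.abs(Q[:,1]-s*.045)<.009)&(Q[:,2]*1e3>z0)&(Q[:,2]*1e3<=z0+4)&(np.abs(Q[:,0])<.04)
            x=np.sort(Q[m,0]*1e3); print(s,z0,np.unique(x.round()).astype(int))
    m=(Q[:,2]>.008)&(Q[:,2]<.03)&(np.abs(Q[:,0])<.04)&(np.abs(Q[:,1])<.1); print("fork y ext",[np.percentile(Q[m&(np.sign(Q[:,1])==s),1],[2,98]).round(4) for s in(-1,1)])
    S=(P-O)@np.stack([sx,sy,[0,0,1]],1); S[:,2]+=.1
    m=(S[:,2]>.008)&(S[:,2]<.016)&(np.abs(S[:,1])<.12)&(S[:,0]<-.1)&(S[:,0]>-.2); print("base far x",np.percentile(S[m,0],[.5,50]),"y",np.percentile(S[m,1],[.5,99.5]))
    D=np.load("w2.npz"); P=D["P"][D["d"]>0]
    m=(P[:,2]>.003)&(P[:,2]<.009)&(P[:,0]>.44)&(P[:,0]<.62)&(P[:,1]>.21)&(P[:,1]<.43)
    print("rest",cv2.minAreaRect(P[m][:,:2].astype(np.float32)))
E
python3 clear.py
```

```text
[0.003 0.155 0.447 0.    0.5   0.101 0.318 0.   ] 0.00037836272723723585
seat [-0.05  0.48  1.27 -0.03  1.92 -0.06] [[0.003, 0.155], [0.208, 0.552], [0.683, 0.366], [0.524, 0.091]] lamp dist [0.178 0.122]
pre [-0.05  0.51  1.09 -0.03  2.06 -0.06] [[0.003, 0.155], [0.222, 0.545], [0.718, 0.427], [0.559, 0.152]] lamp dist [0.223 0.122]
pre2 [-0.05  0.58  0.85 -0.03  2.23 -0.06] [[0.003, 0.155], [0.249, 0.528], [0.758, 0.496], [0.599, 0.221]] lamp dist [0.258 0.126]
dim0 [-0.    0.45  1.3  -0.    1.39 -1.57] [[0.003, 0.155], [0.199, 0.557], [0.672, 0.368], [0.672, 0.05]] lamp dist [0.177 0.194]
dim1 [-0.07  0.45  1.31 -0.    1.39 -1.64] [[0.003, 0.155], [0.197, 0.558], [0.67, 0.368], [0.67, 0.05]] lamp dist [0.176 0.192]
rest [ 0.37  0.36  1.48 -0.    1.3  -1.21] [[0.003, 0.155], [0.162, 0.573], [0.616, 0.341], [0.616, 0.024]] lamp dist [0.14  0.138]
sx,sy [-0.99986399  0.01649261  0.        ] [-0.01649261 -0.99986399  0.        ]
-1 -12 [-8 -7 -6 -5 -4 -3 -2 -1  0  1  2  3  4  9 10]
-1 -8 [-8 -7 -6 -5 -4 -3 -2 -1  0  1  2  3  6  7  8 12 13 14 15]
-1 -4 [-13 -12 -11 -10  -8  16]
-1 0 [-
[... 519 characters left out ...]
]
1 -4 [-14 -12 -11 -10  -9  -8  12  15]
1 0 [-13 -12 -11  -8  14]
1 4 [-10  -9  -8   5   7   8  11  13  14  15  16]
1 8 [-14 -12 -11  -8   5   6   7   8   9  10  11  12  13  14  15]
1 12 [-14 -13 -12 -11 -10  -9  -8   5   6   7   8   9  10  11  12]
1 16 [-18 -17 -14 -13 -12 -11 -10   8   9  10  11  12  13  14]
1 20 [-17 -16 -15 -14 -13 -12  11  12  13  14  15  17]
1 24 [-21 -20 -19 -18 -17 -16 -15 -14  13  14  15  16  17  18  19]
1 28 [-19 -17 -16  16  17]
fork y ext [array([-0.051 , -0.0374]), array([0.0388, 0.0525])]
base far x [-0.17876912 -0.14837294] y [-0.11572896  0.11152111]
rest ((0.529326856136322, 0.3189297318458557), (0.21036379039287567, 0.17787125706672668), 88.79932403564453)
```

```bash
cat > grasp.py <<'E'
from h import *
D=np.load("w2.npz"); P=D["P"][D["d"]>0]
y=np.radians(19.67); u=np.array([np.cos(y),np.sin(y),0]); n=np.array([-u[1],u[0],0]); C=np.array([.5533,.2725,.035])
S=(P-C)@np.stack([u,n,[0,0,1]],1)
m=(S[:,2]>-.012)&(S[:,2]<.003)&(S[:,1]>.012)&(S[:,1]<.13)&(np.abs(S[:,0])<.07)
h=np.histogram(S[m,0]*1e3,np.arange(-60,61,5)); print(dict(zip(h[1][:-1].astype(int).tolist(),h[0].tolist())))
m=(S[:,2]>-.0)&(S[:,2]<.02)&(np.abs(S[:,1])<.02)&(np.abs(S[:,0])<.12)
print("tube ext",np.percentile(S[m,0],[.3,99.7]),"mid n",[np.median(S[m&(abs(S[:,0]-x)<.015),1]).round(4) for x in(-.06,0,.05)],S[m,2].max())
E
python3 grasp.py
```

```text
{-60: 36, -55: 31, -50: 33, -45: 32, -40: 85, -35: 157, -30: 138, -25: 29, -20: 29, -15: 29, -10: 28, -5: 31, 0: 26, 5: 29, 10: 27, 15: 29, 20: 96, 25: 143, 30: 121, 35: 26, 40: 25, 45: 26, 50: 23, 55: 23}
tube ext [-0.11904036  0.07911616] mid n [np.float64(0.0002), np.float64(0.0004), np.float64(-0.0)] 0.01970995271856754
```

Run:
```python
from h import *
y=np.radians(19.67); u=np.array([np.cos(y),np.sin(y),0]); n=np.array([-u[1],u[0],0]); C=np.array([.5533,.2727,.035])
q=frame([0,0,-1],n)
robot.move_gripper(.48)
robot.move_pose(C+[0,0,.10],q)
print(robot.move_linear(C+[0,0,-.011],.12,f_stop=10))
robot.move_gripper(0,60)
s=robot.read_state(); print(s["time"],s["grip_width"]*85,s["finger_force"],s["eef_pos"])
robot.move_linear(C+[0,0,.25],.25)
s=robot.read_state(); print(s["time"],s["grip_width"]*85,s["finger_force"],s["joint_positions"])
img,d,P=shot("wrist","w3.png"); 
T=np.array(s["eef_pos"]); M=R.from_quat(s["eef_rot"]).as_matrix()
for o in robot.cut_out("wrist","tube")[:2]:
    m=o["pixels"]&(d>0); Q=(P[m]-T)@M
    print(o["p"],o["pixel"],m.sum(),np.percentile(Q,[2,50,98],0).round(4).tolist())
```

```text
False
9.6917 14.013560511744219 58.471434116363525 [0.55452366 0.27188569 0.02541274]
10.8833 14.325418624926648 58.43354344367981 [ 3.66364817e-01  2.36334980e-01  1.11545722e+00  5.42571908e-04
  1.79388237e+00 -1.54809448e+00]
0.98 [325.7, 213.5] 10876 [[-0.0367, -0.0067, -0.0189], [0.0337, 0.0007, -0.0171], [0.0789, 0.008, -0.0118]]
```

View pics/w3.png

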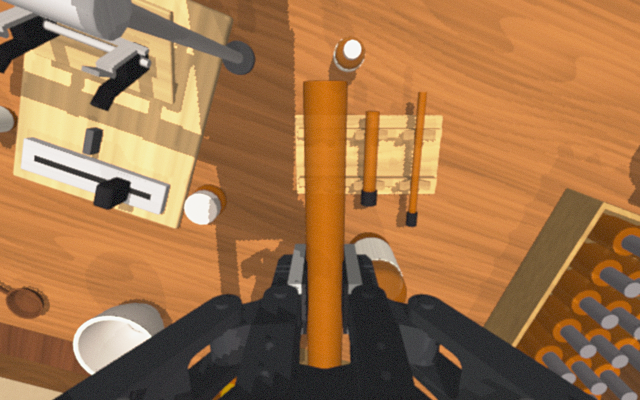

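```bash
cat >> h.py <<'E'
_y=np.radians(-.945); sx=np.array([-np.cos(_y),-np.sin(_y),0]); sy=np.array([np.sin(_y),-np.cos(_y),0])
cz=-.5*sx+np.array([0,0,.8660254]); cx=np.cross(sy,cz); O=np.array([.5295,.0203,.1]); qc=frame(-cz,-cx)
E
python3 - <<'E'
from h import *
robot.move_pose(O+.19*cz,qc)
robot.move_linear(O+(.045-.011)*cz,.2,f_stop=6)
s=robot.read_state(); T=np.array(s["eef_pos"]); print(s["time"],s["force"],((T-O)@np.stack([cx,sy,cz],1)).round(4))
img,d,P=shot("wrist","w4.png")
img,d,P=shot("side","s4.png"); cv2.imwrite("pics/s4c.png",cv2.resize(img[150:300,230:430,::-1],None,fx=4,fy=4))
M=R.from_quat(s["eef_rot"]).as_matrix()
for o in robot.cut_out("side","tube")[:2]:
    m=o["pixels"]&(d>0); Q=(P[m]-O)@np.stack([cx,sy,cz],1)
    print(o["p"],o["pixel"],m.sum(),np.percentile(Q,[2,50,98],0).round(4).tolist())
E
```

```text
13.2583 [-0.02870571  0.60451426 -0.76118722] [-0.     -0.0004  0.0357]
0.42 [309.0, 216.1] 124 [[-0.0049, -0.0836, 0.0401], [0.004, -0.0509, 0.0496], [0.0081, -0.0118, 0.0529]]
```

View pics/s4c.png

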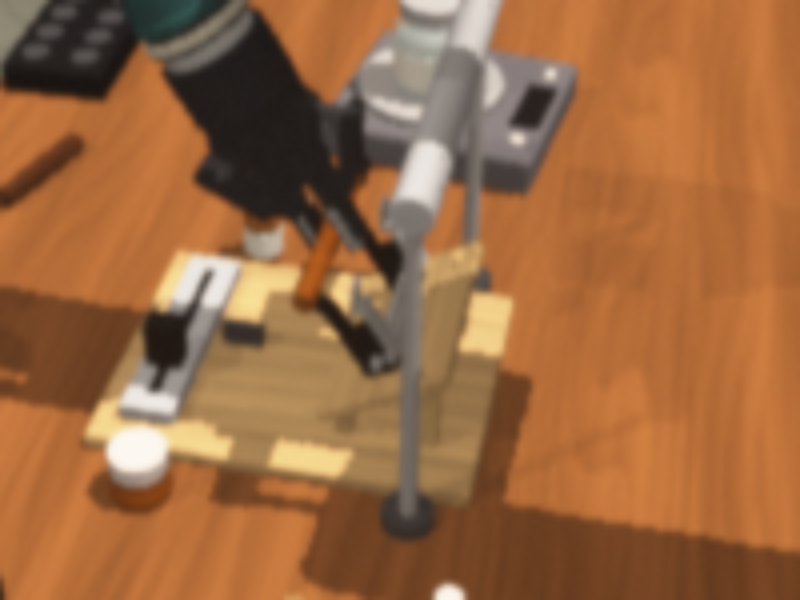

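View pics/w4.png

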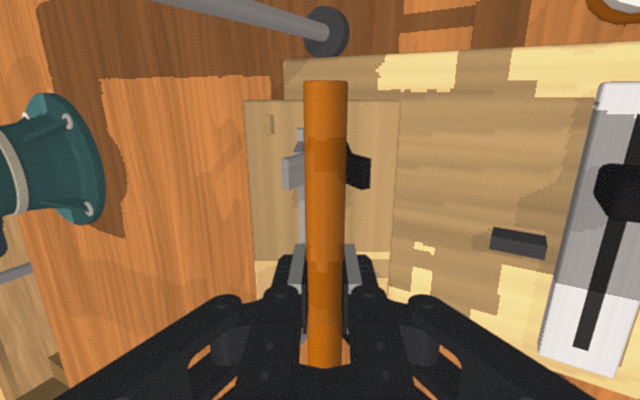

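Run:
```python
from h import *
B=np.stack([cx,sy,cz],1)
st=robot.move_linear(O+(-.011-.004)*cz,.04,f_stop=40)
s=robot.read_state(); print(st,s["time"],(np.array(s["force"])@B).round(1),((np.array(s["eef_pos"])-O)@B).round(4))
img,d,P=shot("wrist","w5.png")
for nm in("tube","jaw"):
  for o in robot.cut_out("wrist",nm)[:1]:
    m=o["pixels"]&(d>0); Q=(P[m]-O)@B
    print(nm,o["p"],o["pixel"],m.sum(),np.percentile(Q,[2,50,98],0).round(4).tolist())
```

```text
False 14.7833 [ 3.9 -0.9 14.2] [ 0.0006 -0.0001 -0.0109]
tube 0.62 [324.0, 214.8] 10833 [[-0.0073, -0.081, 0.0004], [0.0001, -0.0339, 0.0065], [0.0077, 0.0353, 0.0084]]
jaw 0.82 [289.1, 198.9] 2956 [[0.0052, -0.0556, -0.0319], [0.0126, -0.0452, 0.017], [0.0186, 0.0399, 0.0281]]
```

View pics/w5.png

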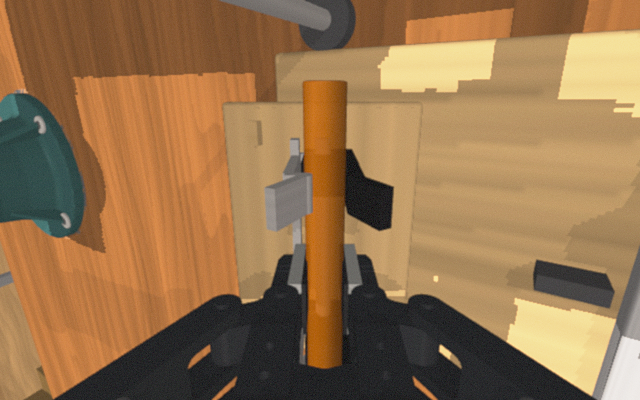

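Run:
```python
from h import *
B=np.stack([cx,sy,cz],1)
def rep(t):
    s=robot.read_state(); print(t,round(s["time"],2),(np.array(s["force"])@B).round(1),((np.array(s["eef_pos"])-O)@B).round(4))
st=robot.move_linear(O+(-.011-.008)*cz,.04,f_stop=40); rep(st)
robot.move_gripper(.38); rep("open")
robot.move_linear(O+.12*cz,.15,f_stop=8); rep("up")
img,d,P=shot("wrist","w6.png")
for nm in("tube","jaw","marker","dimmer_top"):
  for o in robot.cut_out("wrist",nm)[:1]:
    m=o["pixels"]&(d>0); Q=(P[m]-O)@B
    print(nm,o["p"],o["pixel"],m.sum(),np.percentile(Q,[1,50,99],0).round(4).tolist())
    if nm=="tube":
        W=Q[(np.abs(Q[:,0])<.02)&(Q[:,2]>0)]; 
        for y in np.arange(-.07,.08,.02):
            w=W[np.abs(W[:,1]-y)<.006]
            if len(w): print(y.round(2),len(w),np.percentile(w[:,0],[2,98]).round(4),np.percentile(w[:,2],95).round(4))
    if nm in("marker","dimmer_top"): print((np.percentile((P[m]-O)@np.stack([sx,sy,[0,0,1]],1),[3,97],0)).round(4).tolist())
```

```text
False 15.18 [ 6.3 -0.3 24.3] [ 0.0005 -0.0001 -0.011 ]
open 15.5 [-0.1  0.5 -0.5] [ 0.0002 -0.     -0.0204]
up 16.57 [ 0.3 -0.2 -0. ] [-1.000e-04 -0.000e+00  1.189e-01]
tube 0.8 [324.2, 182.3] 3868 [[-0.0084, -0.0812, 0.0001], [0.0001, -0.0119, 0.0066], [0.0082, 0.0751, 0.0098]]
-0.07 374 [-0.0072  0.0081] 0.0083
-0.05 305 [-0.0074  0.0068] 0.0082
-0.03 317 [-0.0076  0.0078] 0.0084
-0.01 284 [-0.0062  0.008 ] 0.0083
0.01 275 [-0.0072  0.0073] 0.008
0.03 258 [-0.0073  0.0075] 0.0081
0.05 192 [-0.0075  0.0042] 0.0084
0.07 285 [-0.0094  0.0095] 0.0099
jaw 0.94 [305.4, 185.2] 1405 [[0.005, -0.0563, -0.0345], [0.0131, 0.0004, 0.0126], [0.0186, 0.0528, 0.0284]]
marker 0.83 [464.5, 199.2] 577 [[-0.135, 0.0069, -0.0297], [-0.1201, 0.0095, -0.0142], [-0.1054, 0.0161, -0.0049]]
[[-0.1104, 0.007, -0.084], [-0.0823, 0.0159, -0.0686]]
dimmer_top 0.86 [535.2, 159.7] 1654 [[-0.159, -0.0446, 0.0107], [-0.1387, -0.0371, 0.0394], [-0.1264, -0.0254, 0.0468]]
[[-0.1514, -0.0446, -0.0609], [-0.1264, -0.0262, -0.032]]
```

View pics/w6.png

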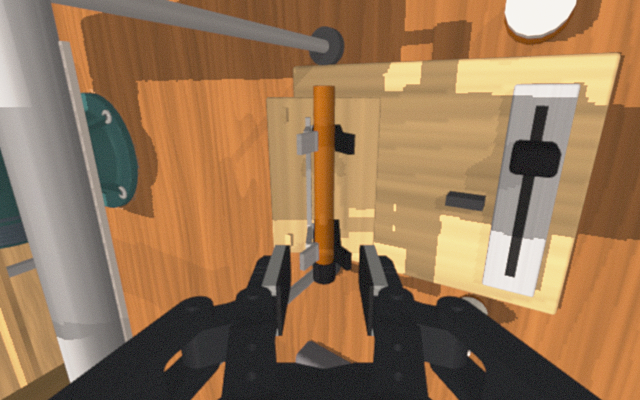

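Run:
```python
from h import *
S=np.stack([sx,sy,[0,0,1]],1); G=O*[1,1,0]
q=frame([0,0,-1],-sy)
at=lambda y,z: G-.140*sx+sy*y+np.array([0,0,z])
def rep(t):
    s=robot.read_state(); print(t,round(s["time"],2),np.round(s["force"],1),((np.array(s["eef_pos"])-G)@S).round(4),round(s["grip_width"]*85,1))
robot.move_gripper(.45)
robot.move_pose(at(-.0354,.16),q); rep("hover")
print(robot.move_linear(at(-.0354,.049),.12,f_stop=6)); rep("down")
robot.move_gripper(0,20); rep("grip")
robot.move_linear(at(.0115,.049),.06,f_stop=25); rep("slid")
robot.move_gripper(.45); rep("open")
robot.move_linear(at(.0115,.20),.15)
# back and up for a check view
robot.move_pose(O+.12*cz+[.03,0,.06],qc); rep("view")
img,d,P=shot("wrist","w7.png")
for nm in("tube","jaw","marker","dimmer_top"):
  for o in robot.cut_out("wrist",nm)[:1]:
    m=o["pixels"]&(d>0); print(nm,o["p"],o["pixel"],(np.percentile((P[m]-G)@S,[3,97],0)).round(4).tolist())
```

```text
hover 18.42 [ 0.1 -1.  -0.1] [-0.14   -0.0353  0.1601] 38.4
False
down 19.49 [0.1 0.3 0.7] [-0.1408 -0.0355  0.0503] 38.0
grip 19.78 [-0.6 -0.7  3.8] [-0.1409 -0.0353  0.0507] 19.4
slid 20.72 [ 1.2 -0.3  6. ] [-0.1409  0.0118  0.0506] 19.0
open 21.04 [ 0.1 -0.5 -0.1] [-0.1394  0.0114  0.048 ] 38.2
view 23.61 [-0.1 -0.1  0.3] [-0.09   -0.0005  0.2634] 38.3
tube 0.26 [444.9, 279.6] [[-0.1269, 0.1114, 0.0077], [-0.1006, 0.129, 0.0705]]
jaw 0.68 [313.2, 166.3] [[-0.0012, -0.0511, 0.0817], [0.0272, 0.0507, 0.1324]]
marker 0.68 [327.1, 345.1] [[-0.0305, 0.2507, 0.0066], [0.0816, 0.3185, 0.0369]]
dimmer_top 0.57 [485.2, 190.1] [[-0.1523, 0.0006, 0.0345], [-0.1265, 0.0187, 0.0678]]
```

View pics/w7.png

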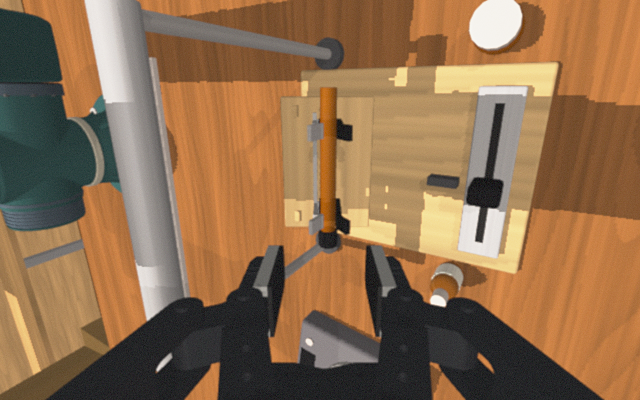

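Run:
```python
from h import *
S=np.stack([sx,sy,[0,0,1]],1); G=O*[1,1,0]
img,d,P=shot("wrist"); Q=((P-G)@S)[d>0]
for nm,x,w,z0,z1 in(("marker",-.097,.016,.026,.034),("dimmer",-.14,.016,.06,.072)):
    m=(abs(Q[:,0]-x)<w)&(Q[:,2]>z0)&(Q[:,2]<z1)&(abs(Q[:,1])<.09); y=Q[m,1]; print(nm,m.sum(),y.min(),np.percentile(y,[3,50,97]),y.max())
```

```text
marker 285 0.006588727107152421 [0.00705182 0.0111199  0.0159674 ] 0.01628719440899264
dimmer 730 0.00045911455237327884 [0.00091276 0.00935857 0.01918552] 0.020563759308876713
```

```bash
python3 -c "
from cell import robot
print(robot.hand_in())"
```

```text
the job is handed in; nothing more can be done
None
```

The job is handed in, with no verdict returned: the long, thick tube is pressed home in the clip with the jaw shut over it, the dimmer measures about 1 mm from level with the steel marker, and the arm touches nothing (about 24 s on the clock).

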